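# Load the square blank and close the die drawer of a marking press

## Robot

A 6-joint arm with a two-finger parallel gripper is mounted at the origin on the work surface. World frame = base frame: x ahead of the robot, y to its left, z up, the work surface at z = 0. Lengths are in m, angles in rad, forces in N, time in s.
With the tool pointing down it reaches from about 0.25 to 0.725 m from the base axis. Payload 4 kg.
Tool frame: the origin (TCP) lies between the finger pads; the fingertips stand 17 mm ahead of it and the grasp point (between the pads) lies 2 mm behind it; z points along the fingers, x is the direction in which the jaws open and shut, and the axes are right-handed (so a half turn about z gives the same grasp; the last joint's range is limited). The gripper opens to 85 mm and grips with 20 to 120 N. Pads are 22 mm wide; open, the fingers measure 114 mm over their backs; the gripper's body (76 mm by 85 mm) begins 54 mm behind the grasp point. The pads swing forward as they close: fully open they stand 13 mm farther back than shut.
Start: joints at [0, 0.241, 0.005, 1.335, 0, 1.571], TCP at [0.5, -0, 0.248] pointing down, gripper open.
Joint ranges: [-2.72, 2.72], [-1.05, 1.87], [-1.09, 1.28], [-1.99, 2.15], [-1.42, 1.44], [-3.14, 3.14]. Speed limits (rad/s): [2.79, 2.79, 3.14, 3.14, 3.14, 3.14].

## Interface

Orientations are given as a unit quaternion [x, y, z, w].
In Python, from workcell import telemetry, cams, workorder gives the robot as it stands. The module is installed in compiled form; this text tells all that it offers.
- The arm moves only by the tool apply_moves, never from a script. Its argument "moves" is a list that holds one entry, the list of rows, each a list of 4 numbers: the shift along the tool's x, y, z in mm, then the turn about the tool's z in degrees. A call has exactly 10 rows; each row shifts and turns the pose as measured when the row begins, along the tool's axes as they then stand; what a row does not reach is not made up. A row lasts 1/10 s, in which the tool goes at most 50 mm and 8.59 degrees, less where a joint would pass 70% of its speed; a pose out of reach is approached as far as the arm can. A call with a gripper value outside its range is refused whole. "hand" is the gripper's target within -1 to 1 (fully open at 1, half-way at 0, shut at -1), set as the call begins (left out, the last holds). The fingers move at their own pace and stop on an object; the grip force is fixed at half the most. Time passes only in rows, so rows that do not move let the fingers close, or fill a call up. It gives the time, the measured TCP pose, the force and the opening at its end, in the units of the state.
- telemetry.get_obs(): the state, without advancing time (a new reading comes with each control period).
- cams.camera(name): name is "scene" or "side" or "wrist"; returns a dict with "color" (400x640x3 uint8, red, green, blue), "fovy" (degrees; the focal length in pixels is half the picture's height over the tangent of half this angle, whatever the lens; pixels are square), "cx", "cy" (the principal point, pixels), "camera_from_world" (4x4, takes a point from world to camera coordinates). Camera axes: x right, y down, z forward; pixel columns grow to the right and rows downward; lengths in m; the calibration is good to about 2 mm. A picture is of the moment at which its call begins. There is no depth.
- workorder.job_done(): hands the job in, once; it reports no verdict.
The state is a dict: "clock": time; "joint_pos": joint angles; "joint_vel": joint speeds; "tau": joint torques, N m; "eef_pos": TCP position; "tool_rot": TCP orientation; "ft_force": force on the tool from outside, world axes, zero at the start; "ft_torque": the same for the moment, N m; "grip_width": finger opening in m.
Only numpy, scipy, OpenCV 4.12 (cv2) and the standard library are available. Lean on these libraries where they do the work, as an engineer would, in place of code of your own. Each camera call takes 0.05 s, during which the arm holds its last target. There are 200 camera calls.

## Task

Load the marking press: lay the square blank flat into the matching square pocket of the open die drawer and let go of it, then push the drawer gently, without ramming it, past its spring detent until it is fully home, with the blank still seated in the pocket. Leave the other blanks, the hammer and the bottle where they are.

Things in the scene. Friction and masses are not known exactly. Their poses are not given: they have to be found in the camera images.
- press: Green bench press, bolted down. Origin on the bench; x points from its front to its back (the drawer's closing direction), z up. Base: x -90 to 150, y +-85 mm, 20 high. Steel rails beside the drawer: |y| 52 to 85, x -90 to 70, top z 54. Head: 80 wide, x -30 to 150, z 170 to 260. Ram: 32 thick at x -10, underside z 85. Column: 90 wide, x 70 to 150. Hand lever on the left side of the head.
- die_drawer (a joint): Opening of the die drawer in m: 0 = home at its hard stop, 0.125 = fully out toward the robot. Slides along the press x axis, friction about 2 N. In the last 12 mm a spring plunger pushes back with up to about 12 N; past about 3 mm it pulls the drawer in and holds it at the stop.
- die_front (a point): Centre of the outer (robot-side) face of the drawer's flat upright steel front plate, at z 33 mm. The plate is 150 mm wide, 58 mm high (z 4 to 62 mm) and 12 mm thick, has no handle, and is pushed along press +x. Axes as the press.
- die_pocket (a point): Centre of the floor of the square pocket in the drawer's aluminium die block, at z 45 mm, 92 mm behind the front plate's outer face. Pocket 41.5 x 41.5 mm, 5 mm deep, with 1.5 mm chamfer; the block's flat top (150 x 100 mm) is at z 50 mm. Sides parallel to its axes, which are as the press's.
- square_blank: The blank to load: plain steel square 40 x 40 mm, 12 mm thick, lying flat on the bench. Origin at the centre of its underside, x and y along its sides, z up.
- round_blank: Another blank, not to be used: round steel disc 42 mm across, 12 mm thick. Origin at the centre of its underside.
- oblong_blank: Another blank, not to be used: steel, 46 (x) x 28 (y) x 12 mm. Origin at the centre of its underside.
- hammer: Bystander: hammer with wooden handle lying on the bench on the robot's left.
- oil_bottle: Bystander: amber bottle 60 mm across, 160 mm high, with a blue cap, standing on the robot's left. Origin at the centre of its underside.
There are look-alikes about, which are no part of the job. What is shaped like the square_blank but purple or red is not meant.

How it is judged:
By the outcome, as a careful person would: the job done as asked, in the order asked, and still so for the second after the job is handed in, with the robot touching nothing.
It also fails if it takes over 64 s, if anything falls off the work surface, if the arm or the gripper's body presses on something with over 40 N, if the wrist force passes 120 N, or if a joint passes its speed limit or range.

## Working session

There is one attempt and no reset: what is moved stays moved. The work goes in short steps, Python scripts to look and compute and a tool call to move; the robot and the scene stay as the last step left them, time stands still between calls to the robot, and variables do not carry over. Pictures are saved under pics/ and viewed, about 8 in all and at most 12, crops included, and the job is handed in when it is done.

Besides the shell and the picture viewer there is one more tool, called after "Emit:" as name([rows], argument=value, ...), one row to a line, values as JSON. apply_moves: Moves the arm, as the interface text tells. Its arguments: {"type":"object","properties":{"moves":{"type":"array"},"hand":{"type":"number"}},"required":["moves"]}

```bash
mkdir -p pics
cat > h.py <<'E'
import numpy as np, cv2
from workcell import telemetry, cams, workorder
def snap(n,f):
    c=cams.camera(n); cv2.imwrite(f'pics/{f}.png',c['color'][:,:,::-1]); 
    np.savez(f'pics/{f}.npz',**{k:np.array(v) for k,v in c.items()}); return c
def load(f): return dict(np.load(f'pics/{f}.npz'))
def ray(c,u,v):
    f=200/np.tan(np.radians(float(c['fovy']))/2); T=c['camera_from_world']; R=T[:3,:3]
    return -R.T@T[:3,3], R.T@np.array([(u-c['cx'])/f,(v-c['cy'])/f,1])
def onz(c,u,v,z):
    o,d=ray(c,u,v); return o+d*(z-o[2])/d[2]
def proj(c,p):
    f=200/np.tan(np.radians(float(c['fovy']))/2); q=c['camera_from_world'][:3,:3]@np.array(p)+c['camera_from_world'][:3,3]
    return np.array([f*q[0]/q[2]+c['cx'],f*q[1]/q[2]+c['cy']])
E
python3 - <<'E'
from h import *
for n in ['scene','side','wrist']:
    c=snap(n,n+'0'); print(n,c['fovy'],c['cx'],c['cy'],ray(c,320,200))
print(telemetry.get_obs())
a=[cv2.imread(f'pics/{n}0.png') for n in ['scene','side']]
cv2.imwrite('pics/a.png',np.vstack(a)[:, :])
E
```

```text
scene 43.75468005529512 318.72822361466694 195.66819317762722 (array([ 0.46069925, -0.91001002,  1.10810885]), array([ 0.05784598,  0.65031726, -0.75751136]))
side 57.97009217462056 323.3923862484705 202.79766202172664 (array([0.41213909, 0.91550288, 0.56922164]), array([ 0.10898639, -0.88002025, -0.4624226 ]))
wrist 63.593053922323286 314.17772975261255 203.67362674488763 (array([0.50013166, 0.0847106 , 0.37393052]), array([ 0.01714714, -0.31263808, -0.94995725]))
{'clock': 0.15, 'joint_pos': array([4.45092312e-06, 2.41275255e-01, 4.00251209e-03, 1.33520510e+00,
       4.64666673e-06, 1.57082243e+00]), 'joint_vel': array([-1.10406270e-03, -2.60106972e-03,  2.98643608e-03, -2.84030481e-03,
        8.29545887e-05,  1.23106347e-03]), 'tau': array([-1.62746033e-03, -3.72633219e+01,  2.52638429e+01,  1.23480460e-02,
       -1.30651040e-05,  1.49362950e-05]), 'eef_pos': array([4.99531662e-01, 3.55464704e-06, 2.47587898e-01]), 'tool_rot': array([ 9.99999647e-01, -1.08270226e-05, -8.40756236e-04, -2.31048915e-06]), 'ft_force': array([0.19576057, 0.79927159, 1.05882872]), 'ft_torque': array([ 0.00998407,  0.00183673, -0.0129946 ]), 'grip_width': 0.08547532741370834}
```

View pics/scene0.png

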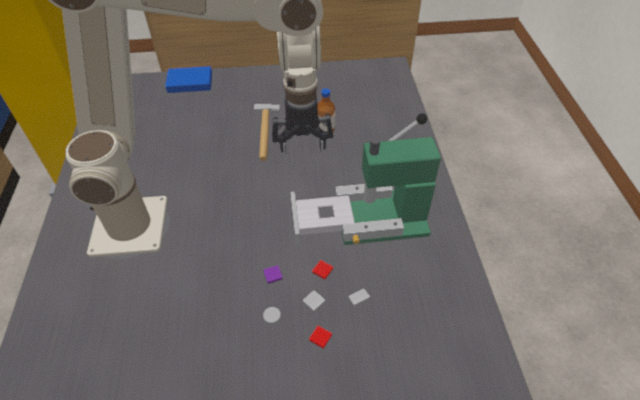

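View pics/side0.png

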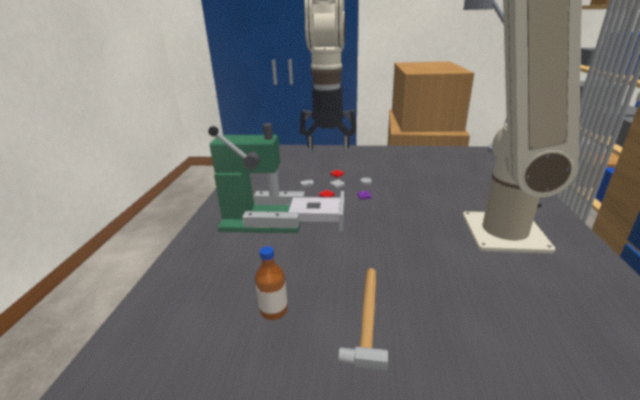

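View pics/wrist0.png

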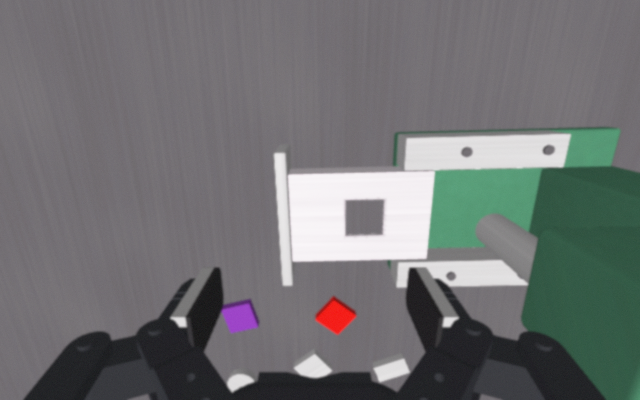

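Scene view: grey square at about (314,300). Possible confusions are the red squares (323,269) and (321,337), the purple square (273,274), the round disc (272,315) and the oblong (359,296). The die drawer's pocket is at (326,212). The side view shows the bottle and hammer on the robot's left. In the wrist view the pocket is at (365,217). Next I'll measure.

```bash
cat >> h.py <<'E'
def blobs(c,mask,z,lo=60,hi=20000,box=None):
    m=mask.astype(np.uint8)
    if box: k=np.zeros_like(m); x0,y0,x1,y1=box; k[y0:y1,x0:x1]=1; m=m*k
    cs,_=cv2.findContours(m,cv2.RETR_EXTERNAL,cv2.CHAIN_APPROX_NONE)
    out=[]
    for k in cs:
        if not lo<cv2.contourArea(k)<hi: continue
        w=np.array([onz(c,u,v,z)[:2] for u,v in k[:,0]],np.float32)
        r=cv2.minAreaRect(w*1000); M=cv2.moments(k)
        out.append((M['m10']/M['m00'],M['m01']/M['m00'],r,k)); print('px',np.round(out[-1][:2],1),'world mm c',np.round(r[0],1),'size',np.round(r[1],1),'ang',round(r[2],1))
    return out
E
python3 - <<'E'
from h import *
c=load('scene0'); h=cv2.cvtColor(c['color'],cv2.COLOR_RGB2HSV)
blobs(c,(h[...,2]>125)&(h[...,1]<60),0.012,40,2000,(240,240,420,380))
print('colored');blobs(c,(h[...,1]>120),0.012,40,2000,(240,240,340,380))
print('scene press'); 
for u,v in [(326,212)]: print(onz(c,u,v,.045))
c=load('wrist0'); g=cv2.cvtColor(c['color'],cv2.COLOR_RGB2GRAY)
print('pocket');blobs(c,(g<160),0.05,500,3000,(325,180,405,250))
h=cv2.cvtColor(c['color'],cv2.COLOR_RGB2HSV)
print('block/plate');blobs(c,(g>150)&(h[...,1]<40),0.05,500,40000,(265,140,440,290))
for (u,v) in [(276,150),(287,286)]: print(onz(c,u,v,.062))
E
python3 -c "
import cv2
a=cv2.imread('pics/scene0.png')[245:355,240:400];cv2.imwrite('pics/crop.png',cv2.resize(a,None,fx=5,fy=5,interpolation=cv2.INTER_CUBIC))"
```

```text
px [271.3 314.3] world mm c [ 392.3 -321.5] size [40.  41.8] ang 84.4
px [313.3 299.7] world mm c [ 496.8 -291.2] size [43.  41.1] ang 42.6
px [358.6 296.2] world mm c [ 609.9 -292.7] size [48.8 28.9] ang 23.4
colored
px [320.  336.4] world mm c [ 504.  -389.2] size [43.3 42.2] ang 53.5
px [272.4 273.8] world mm c [ 398.6 -206. ] size [38.2 42.2] ang 14.2
px [322.2 269.1] world mm c [ 527.6 -204.8] size [44.3 42.3] ang 51.3
scene press
[ 0.55418129 -0.04251729  0.045     ]
pocket
px [364.  216.9] world mm c [553.7 -41.5] size [40.3 39.2] ang 0.1
block/plate
px [415.4 270.3] world mm c [ 618.1 -110.1] size [49.5 33.7] ang 6.0
px [356.4 211.2] world mm c [543.6 -41.4] size [176.7 155.2] ang 5.3
[0.46288297 0.03290117 0.062     ]
[ 0.46948069 -0.11934682  0.062     ]
```

View pics/crop.png

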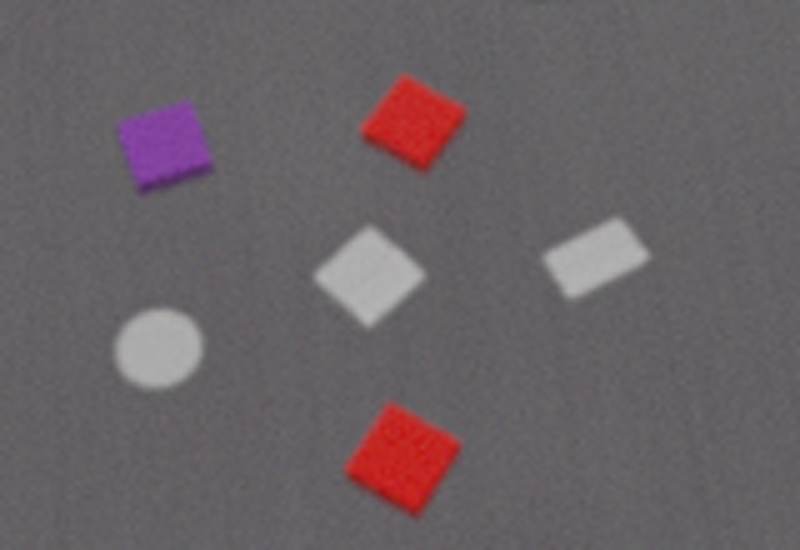

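The crop shows a plain grey square at crop (370,275), which is scene (314,300). It measures about 41 mm, so it's the one to load. Its centre is about (0.497, −0.291), with its sides at about 43°. The pocket reads (0.554, −0.042) in both views. I'll move above the blank.

Emit:
apply_moves([
  [[0,29,5,0],[0,29,5,0],[0,29,5,0],[0,29,5,0],[0,29,5,0],[0,29,5,0],[0,29,5,0],[0,29,5,0],[0,29,5,0],[0,29,5,0]],
], hand=0.35)

```text
clock: 1.15
eef_pos: [0.4993, -0.2961, 0.1923]
tool_rot: [1.0, 0.004, -0.003, -0.002]
ft_force: [-0.5, -1.1, 0.9]
grip_width: 0.0575
```

Emit:
apply_moves([
  [[0,0,0,-8],[0,0,0,-8],[0,0,0,-8],[0,0,0,-8],[0,0,0,-8],[0,0,0,0],[0,0,0,0],[0,0,0,0],[0,0,0,0],[0,0,0,0]],
])

```text
clock: 2.15
eef_pos: [0.4959, -0.3005, 0.1862]
tool_rot: [0.936, 0.352, -0.006, -0.006]
ft_force: [0.2, -0.4, 0.0]
grip_width: 0.0578
```

```bash
cat >> h.py <<'E'
from scipy.spatial.transform import Rotation as Ro
def tcp():
    o=telemetry.get_obs(); R=Ro.from_quat(o['tool_rot']).as_matrix()
    print('t',round(o['clock'],2),'tcp mm',np.round(o['eef_pos']*1000,1),'jaw ang',np.round(np.degrees(np.arctan2(R[1,0],R[0,0])),2),'tilt z',np.round(R[:,2],3),'F',np.round(o['ft_force'],1),'w',np.round(o['grip_width']*1000,1),'q',np.round(o['joint_pos'],2))
    return o['eef_pos'],R
def totool(dxy_mm,R): return R.T@np.array([*dxy_mm,0])
E
python3 - <<'E'
from h import *
p,R=tcp(); c=snap('wrist','w1'); h=cv2.cvtColor(c['color'],cv2.COLOR_RGB2HSV)
print(proj(c,p))
b=blobs(c,(h[...,2]>125)&(h[...,1]<60),0.012,300,9000)
for x in b: print(totool(np.array(x[2][0])-p[:2]*1000,R))
E
```

```text
t 2.15 tcp mm [ 495.9 -300.5  186.2] jaw ang 41.2 tilt z [-0.015  0.008 -1.   ] F [ 0.2 -0.4  0. ] w 57.8 q [-0.54  0.44  0.13  1.28 -0.    0.31]
[311.23067276 288.49665487]
px [443.9 389.2] world mm c [ 780.8 -380. ] size [39.9 37.2] ang 41.6
px [184.6 389.5] world mm c [ 538.7 -595.1] size [39.6 37.4] ang 41.6
[161.90888716 247.39983657  -5.0287407 ]
[-161.91585156  249.77801072   -3.01198436]
```

View pics/w1.png

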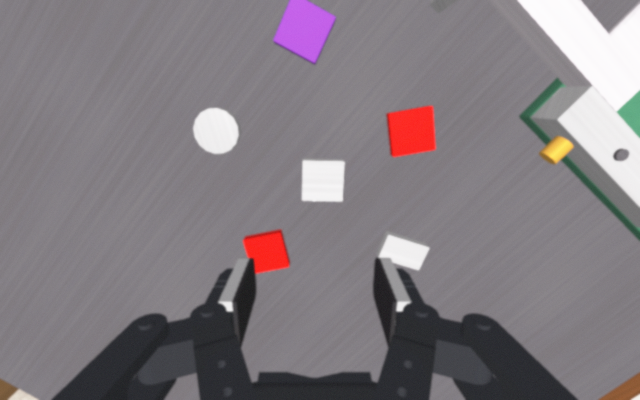

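The wrist view shows the grey square at (323,181), level with the jaws, and the fingers come down clear of its neighbours. I need a tighter mask.

Run:
```python
from h import *
p,R=tcp(); c=load('w1'); h=cv2.cvtColor(c['color'],cv2.COLOR_RGB2HSV)
b=blobs(c,(h[...,2]>180)&(h[...,1]<60),0.012,300,9000,(170,90,450,290))
for x in b: print(totool(np.array(x[2][0])-p[:2]*1000,R))
```

```text
t 2.2 tcp mm [ 496.  -300.5  186.2] jaw ang 41.21 tilt z [-0.015  0.008 -1.   ] F [ 0.2  0.4 -0.3] w 57.5 q [-0.54  0.44  0.13  1.28 -0.    0.31]
px [403.7 251.9] world mm c [ 610.5 -291.1] size [46.7 28.8] ang 23.0
px [322.5 180.3] world mm c [ 497.7 -289.5] size [40.  40.8] ang 40.6
px [215.5 130.4] world mm c [ 392.3 -319.4] size [41.3 40.5] ang 41.3
[92.36037668 68.44066028 -1.68799555]
[ 8.55777386 -7.17185551  0.06215409]
[-90.40997535 -54.08846311   1.4435997 ]
```

Emit:
apply_moves([
  [[1,-0.5,14,0],[1,-0.5,14,0],[1,-0.5,14,0],[1,-0.5,14,0],[1,-0.5,14,0],[1,-0.5,14,0],[1,-0.5,14,0],[1,-0.5,14,0],[1,-0.5,14,0],[0,0,0,0]],
], hand=0.2)

```text
clock: 3.2
eef_pos: [0.4999, -0.2907, 0.0578]
tool_rot: [0.937, 0.35, -0.004, -0.004]
ft_force: [-1.1, 0.6, 0.3]
grip_width: 0.0514
```

Run:
```python
from h import *
p,R=tcp(); c=snap('wrist','w2'); h=cv2.cvtColor(c['color'],cv2.COLOR_RGB2HSV)
b=blobs(c,(h[...,2]>180)&(h[...,1]<60),0.012,1500,19000,(170,90,450,350))
for x in b: print(totool(np.array(x[2][0])-p[:2]*1000,R))
print(proj(c,p), R.T@(np.array([.4977,-.2895,.022])-p)*1000)
```

```text
t 3.2 tcp mm [ 499.9 -290.7   57.8] jaw ang 40.95 tilt z [-0.011  0.005 -1.   ] F [-1.1  0.6  0.3] w 51.4 q [-0.53  0.55 -0.06  0.98 -0.    0.33]
px [310.  239.8] world mm c [ 497.4 -289.8] size [40.2 40.5] ang 39.8
[-1.29577223 -2.31763793  0.03107123]
[311.1836204  288.51164104] [-0.65226912 -1.96121264 35.86460652]
```

View pics/w2.png

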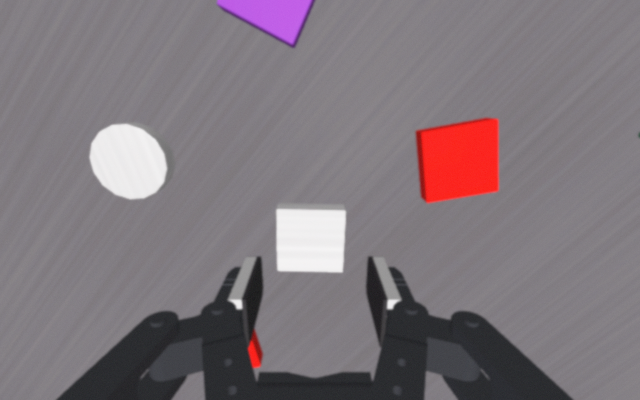

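The square is at (310,240), centred between the jaws to about 2 mm, with the neighbours clear. I'll descend, then feel for the bench to calibrate the fingertip height.

Emit:
apply_moves([
  [[-0.5,-1,6,1],[-0.5,-0.5,6,0],[0,0,5,0],[0,0,5,0],[0,0,4,0],[0,0,3,0],[0,0,3,0],[0,0,2,0],[0,0,0,0],[0,0,0,0]],
])

```text
clock: 4.25
eef_pos: [0.5004, -0.292, 0.0251]
tool_rot: [0.94, 0.341, -0.002, -0.001]
ft_force: [0.3, -1.1, 0.3]
grip_width: 0.0511
```

Emit:
apply_moves([
  [[0,0,1,0],[0,0,1,0],[0,0,1,0],[0,0,1,0],[0,0,1,0],[0,0,1,0],[0,0,1,0],[0,0,1,0],[0,0,1,0],[0,0,1,0]],
])

```text
clock: 5.25
eef_pos: [0.5008, -0.2922, 0.015]
tool_rot: [0.94, 0.341, -0.001, -0.001]
ft_force: [-0.0, 0.2, 0.5]
grip_width: 0.0513
```

Emit:
apply_moves([
  [[-0.5,-2,1,0],[-0.5,-2,1,0],[0,0,1,0],[0,0,1,0],[0,0,1,0],[0,0,1,0],[0,0,1,0],[0,0,1,0],[0,0,1,0],[0,0,0,0]],
])

```text
clock: 6.25
eef_pos: [0.4989, -0.2907, 0.0141]
tool_rot: [0.94, 0.341, 0.001, 0.003]
ft_force: [-1.1, 0.1, 0.1]
grip_width: 0.0512
```

Bench contact is at TCP z = 14.1 mm, so the tips are about 14 mm ahead at this opening and about 15 mm at 40 mm. I'll raise to z ≈ 20.5 so the tips sit about 5 mm up the blank, then grip.

Emit:
apply_moves([
  [[0,-1,-3.5,0],[0,-0.5,-3,0],[0,0,0,0],[0,0,0,0],[0,0,0,0],[0,0,0,0],[0,0,0,0],[0,0,0,0],[0,0,0,0],[0,0,0,0]],
])

```text
clock: 7.25
eef_pos: [0.4961, -0.2884, 0.0196]
tool_rot: [0.94, 0.341, 0.0, 0.001]
ft_force: [-0.2, 0.2, -0.5]
grip_width: 0.0513
```

Emit:
apply_moves([
  [[0,0,0,0],[0,0,0,0],[0,0,0,0],[0,0,0,0],[0,0,0,0],[0,0,0,0],[0,0,0,0],[0,0,0,0],[0,0,0,0],[0,0,0,0]],
], hand=-1)

```text
clock: 8.25
eef_pos: [0.4962, -0.2885, 0.0201]
tool_rot: [0.94, 0.341, 0.0, 0.001]
ft_force: [-0.1, -0.3, 1.0]
grip_width: 0.0381
```

Emit:
apply_moves([
  [[0,0,-5,0],[0,0,-10,0],[0,0,-12,0],[0,0,-14,0],[0,0,-14,0],[0,0,-14,0],[0,0,-14,0],[0,0,-14,0],[0,0,-10,0],[0,0,0,0]],
])

```text
clock: 9.25
eef_pos: [0.4958, -0.288, 0.1374]
tool_rot: [0.94, 0.341, 0.0, 0.002]
ft_force: [0.6, -0.6, -1.7]
grip_width: 0.0379
```

Run:
```python
from h import *
p,R=tcp(); c=snap('wrist','w3')
```

```text
t 9.25 tcp mm [ 495.8 -288.   137.4] jaw ang 39.84 tilt z [ 0.002 -0.003 -1.   ] F [ 0.6 -0.6 -1.7] w 37.9 q [-0.53  0.45  0.01  1.13 -0.    0.35]
```

View pics/w3.png

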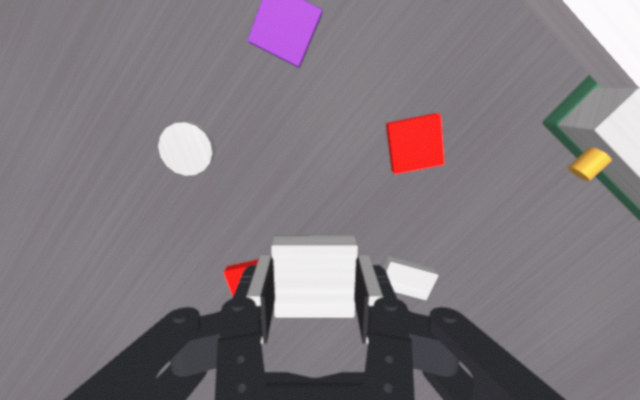

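The blank is held squarely at (314,281). I'll move to beside the pocket so the camera looks straight down on it.

Emit:
apply_moves([
  [[10,-6,0,0],[20,-12,0,0],[20,-12,0,0],[20,-12,0,0],[20,-12,0,0],[20,-12,0,0],[20,-12,0,0],[17,-11,0,0],[10,-9,0,0],[0,0,0,0]],
])

```text
clock: 10.3
eef_pos: [0.5503, -0.0972, 0.127]
tool_rot: [0.94, 0.341, -0.006, -0.005]
ft_force: [0.6, -0.6, -1.6]
grip_width: 0.0378
```

Emit:
apply_moves([
  [[0,0,0,8],[0,0,0,8],[0,0,0,8],[0,0,0,8],[0,0,0,5],[0,0,0,0],[0,0,0,0],[0,0,0,0],[0,0,0,0],[0,0,0,0]],
])

```text
clock: 11.3
eef_pos: [0.5458, -0.1009, 0.1237]
tool_rot: [1.0, 0.012, -0.012, -0.002]
ft_force: [0.3, -0.5, -1.6]
grip_width: 0.038
```

Run:
```python
from h import *
p,R=tcp(); c=snap('wrist','w4')
for P in [(.554,-.042,.05),(.46,-.045,.062)]: print(proj(c,P))
```

```text
t 11.3 tcp mm [ 545.8 -100.9  123.7] jaw ang 1.42 tilt z [-0.024  0.004 -1.   ] F [ 0.3 -0.5 -1.6] w 38.0 q [-0.18  0.45 -0.03  1.11 -0.    1.36]
[331.70448114 138.77328533]
[171.41964061 141.98069545]
```

View pics/w4.png

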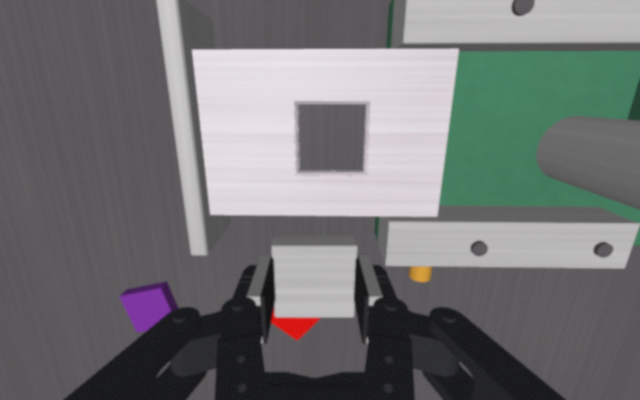

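The pocket is at (332,138), and the held blank is at (314,281) with its sides nearly parallel to the pocket. I'll measure both precisely.

```bash
cat >> h.py <<'E'
def quad(c,mask,z):
    # largest component -> line fit to 4 sides in world plane z
    n,l,s,_=cv2.connectedComponentsWithStats(mask.astype(np.uint8)); i=1+np.argmax(s[1:,4])
    k=max(cv2.findContours((l==i).astype(np.uint8),cv2.RETR_EXTERNAL,cv2.CHAIN_APPROX_NONE)[0],key=cv2.contourArea)[:,0]
    x0,y0,w,h=cv2.boundingRect(k); r={}
    u=k[:,0];v=k[:,1]; mx=(u>x0+.22*w)&(u<x0+.78*w); my=(v>y0+.22*h)&(v<y0+.78*h)
    for nm,s in dict(L=my&(u<x0+w/2),R=my&(u>x0+w/2),T=mx&(v<y0+h/2),B=mx&(v>y0+h/2)).items():
        P=np.array([onz(c,*q,z)[:2]*1000 for q in k[s]],np.float32)
        dx,dy,px,py=cv2.fitLine(P,cv2.DIST_HUBER,0,.01,.01).ravel(); r[nm]=(np.array([px,py]),np.array([dx,dy]))
        a=np.degrees(np.arctan2(dy,dx)); print(nm,'mid',np.round([px,py],1),'ang',round((a+45)%90-45,2))
    m=lambda a,b:(r[a][0]+r[b][0])/2
    def X(a,b): t=np.linalg.solve(np.c_[r[a][1],-r[b][1]],r[b][0]-r[a][0]); return r[a][0]+t[0]*r[a][1]
    C=[X(a,b) for a,b in ('TL','TR','BR','BL')]; ce=np.mean(C,0); print('centre',np.round(ce,1),'sides',[round(float(np.linalg.norm(C[j]-C[j-1])),1) for j in range(4)]); return ce
E
python3 - <<'E'
from h import *
p,R=tcp(); c=load('w4'); g=cv2.cvtColor(c['color'],cv2.COLOR_RGB2GRAY)
def box(m,x0,y0,x1,y1): k=np.zeros_like(m); k[y0:y1,x0:x1]=m[y0:y1,x0:x1]; return k
print('g samples',g[138,240],g[138,332],g[103,320:345:6],g[95:110,330],g[280,310],g[240,310],g[325,310])
print('pocket floor z45'); quad(c,box(g<140,285,90,380,185),.045)
print('pocket rim z50'); quad(c,box(g<200,285,90,380,185),.05)
print('block'); 
b=quad(c,box(g>195,190,40,470,220),.05)
print('blank'); zt=p[2]-.0081; q=quad(c,box(g>150,270,240,358,322),zt); print('tool offset',R.T@(np.array([*q,zt*1000])-p*1000))
E
```

```text
t 11.35 tcp mm [ 545.9 -100.9  123.7] jaw ang 1.42 tilt z [-0.024  0.004 -1.   ] F [-0.7 -0.5 -1.7] w 38.1 q [-0.18  0.45 -0.03  1.11 -0.    1.36]
g samples 221 93 [151 153 154 155 156] [221 221 220 220 220 209 187 170 154 125 104  97  95  96  97] 180 101 84
pocket floor z45
L mid [533.1 -40.9] ang 1.91
R mid [574.2 -42.1] ang 2.08
T mid [553.6 -21.7] ang 1.49
B mid [554.4 -62.9] ang -0.22
centre [553.7 -42.3] sides [40.6, 40.9, 41.8, 41.1]
pocket rim z50
L mid [531.4 -41.2] ang 0.95
R mid [575.8 -41.5] ang 0.73
T mid [553.2 -19.9] ang 1.48
B mid [554.5 -64.2] ang 2.89
centre [553.6 -42.1] sides [44.8, 44.5, 43.7, 44.3]
block
L mid [474.1 -44. ] ang 1.55
R mid [623.1 -36.7] ang 1.38
T mid [539.2   7.2] ang 1.3
B mid [549.8 -91.4] ang 1.95
centre [548.7 -42. ] sides [99.7, 149.3, 98.0, 149.0]
blank
L mid [ 527.7 -104.4] ang 1.12
R mid [ 564.8 -101. ] ang 1.75
T mid [549.7 -82.7] ang 2.1
B mid [ 546.6 -121.4] ang 2.47
centre [ 546.2 -102.1] sides [38.8, 37.0, 38.5, 37.5]
tool offset [0.55339643 1.28146461 8.08367303]
```

Pocket centre is (553.7, −42.2) with yaw about 1.6°. The blank sits about 1.3 mm along tool +y from the TCP. I'll move over the pocket.

Emit:
apply_moves([
  [[1,-7,0,0],[2,-12,0,0],[2,-12,0,0],[2,-10,0,0],[1,-8,0,0],[1,-4,0,0],[0,-2,0,0],[0,0,0,0],[0,0,0,0],[0,0,0,0]],
])

```text
clock: 12.35
eef_pos: [0.5543, -0.0392, 0.1239]
tool_rot: [1.0, 0.014, -0.012, -0.002]
ft_force: [-0.8, -0.6, -2.3]
grip_width: 0.0379
```

Run:
```python
from h import *
p,R=tcp(); print(R.T@(np.array([.5534,-.0410,.080])-p)*1000)
```

```text
t 12.35 tcp mm [554.3 -39.2 123.9] jaw ang 1.6 tilt z [-0.023  0.004 -1.   ] F [-0.8 -0.6 -2.3] w 37.9 q [-0.07  0.45 -0.03  1.11  0.    1.47]
[2.01294750e-02 2.01573788e+00 4.38779130e+01]
```

Emit:
apply_moves([
  [[0,1,6,0],[0,1,7,0],[0,0,8,0],[0,0,8,0],[0,0,7,0],[0,0,6,0],[0,0,4,0],[0,0,2,0],[0,0,0,0],[0,0,0,0]],
])

```text
clock: 13.35
eef_pos: [0.5524, -0.0425, 0.0706]
tool_rot: [1.0, 0.013, -0.013, -0.002]
ft_force: [-0.9, 0.4, -1.6]
grip_width: 0.0378
```

Run:
```python
from h import *
p,R=tcp(); c=snap('wrist','w5'); print(R.T@(np.array([.5534,-.0410,.072])-p)*1000)
for P in [(.5537,-.0422,.05)]: print(proj(c,P))
```

```text
t 13.35 tcp mm [552.4 -42.5  70.6] jaw ang 1.47 tilt z [-0.025  0.004 -1.   ] F [-0.9  0.4 -1.6] w 37.8 q [-0.08  0.5  -0.1   0.99  0.    1.47]
[ 0.99603805 -1.44884949 -1.39513256]
[316.54174733 266.60099968]
```

View pics/w5.png

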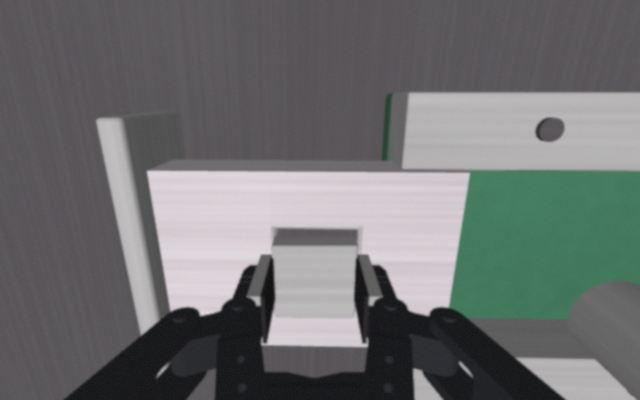

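Run:
```python
import cv2
a=cv2.imread('pics/w5.png')[205:325,255:375];cv2.imwrite('pics/c5.png',cv2.resize(a,None,fx=5,fy=5,interpolation=cv2.INTER_CUBIC))
g=cv2.cvtColor(cv2.imread('pics/w5.png'),cv2.COLOR_BGR2GRAY)
print('col315',g[218:250,315]); print('row233',g[233,262:282],g[233,350:372])
```

```text
col315 [209 209 209 207 205 206 207 205 197 177 150 118  96  89  88  88  90  90
  92  94  95  98  98 100  97  97 107 133 158 172 178 180]
row233 [210 209 209 210 210 210 210 207 198 188 176 164 153 138 120 107 100  93
  91  92] [ 91  90  89  89  88  94 104 127 155 170 176 180 190 202 206 207 210 207
 207 207 208 206]
```

View pics/c5.png

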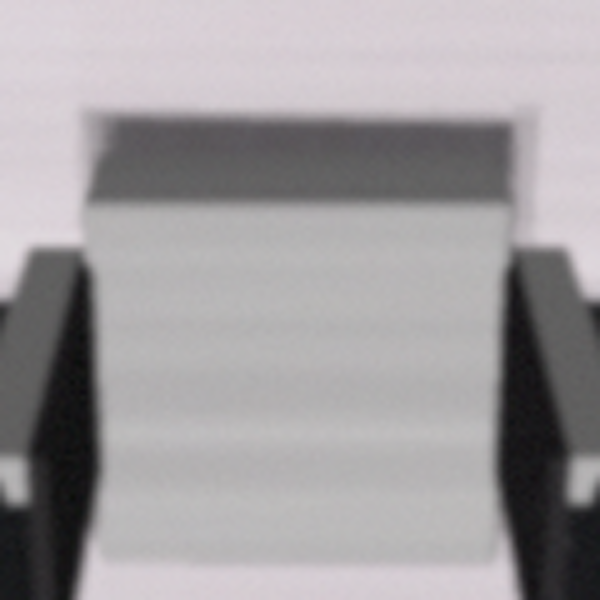

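Run:
```python
from h import *
c=load('w5'); f=lambda u,v,z: np.round(onz(c,u,v,z)[:2]*1000,2)
print('back top edge',f(315,245,.0625),'rim back',f(315,226.8,.05), 'front top',f(315,317,.0625))
print('rim L',f(271.6,232,.05),'rim R',f(362.6,232,.05),'top back corners',f(272,245.2,.0625),f(357.2,245.2,.0625))
```

```text
back top edge [552.68 -23.86] rim back [552.3  -20.03] front top [553.76 -63.59]
rim L [530.75 -23.63] rim R [575.92 -21.95] top back corners [532.79 -24.73] [572.07 -23.22]
```

Both estimates agree that the blank must go +1.0 mm in tool x and −1.5 mm in tool y. I'll shift it, then lower it slowly.

Emit:
apply_moves([
  [[0,0,-1.5,0],[1,-1.5,0,0],[0,0,0,0],[0,0,0,0],[0,0,0,0],[0,0,0,0],[0,0,0,0],[0,0,0,0],[0,0,0,0],[0,0,0,0]],
])

```text
clock: 14.4
eef_pos: [0.5542, -0.0408, 0.0731]
tool_rot: [1.0, 0.013, -0.012, -0.002]
ft_force: [0.0, 0.0, -1.8]
grip_width: 0.0377
```

Run:
```python
from h import *
p,R=tcp(); print(R.T@(np.array([.5535,-.0410,.067])-p)*1000)
```

```text
t 14.4 tcp mm [554.2 -40.8  73.1] jaw ang 1.48 tilt z [-0.023  0.004 -1.   ] F [ 0.   0.  -1.8] w 37.7 q [-0.07  0.5  -0.1   1.    0.    1.47]
[-0.58816213  0.24300403  6.16217342]
```

Emit:
apply_moves([
  [[-0.5,0.3,1,0],[0,0,1,0],[0,0,1,0],[0,0,1,0],[0,0,1,0],[0,0,1,0],[0,0,1,0],[0,0,1,0],[0,0,0.5,0],[0,0,0,0]],
])

```text
clock: 15.4
eef_pos: [0.5547, -0.0411, 0.0664]
tool_rot: [1.0, 0.013, -0.01, -0.002]
ft_force: [-1.1, 0.1, -1.0]
grip_width: 0.038
```

Run:
```python
from h import *
p,R=tcp()
```

```text
t 15.4 tcp mm [554.7 -41.1  66.4] jaw ang 1.48 tilt z [-0.019  0.004 -1.   ] F [-1.1  0.1 -1. ] w 38.0 q [-0.08  0.51 -0.11  0.98  0.    1.47]
```

Emit:
apply_moves([
  [[0,0,1,0],[0,0,1,0],[0,0,1,0],[0,0,1,0],[0,0,1,0],[0,0,0,0],[0,0,0,0],[0,0,0,0],[0,0,0,0],[0,0,0,0]],
])

```text
clock: 16.4
eef_pos: [0.5585, -0.041, 0.0662]
tool_rot: [1.0, 0.013, -0.005, -0.002]
ft_force: [-1.1, -0.5, 2.4]
grip_width: 0.0379
```

It has bottomed: the underside is at about 46 mm, and the drawer crept 4 mm with the blank in it. Releasing.

Emit:
apply_moves([
  [[0,0,0,0],[0,0,0,0],[0,0,0,0],[0,0,0,0],[0,0,0,0],[0,0,0,0],[0,0,0,0],[0,0,0,0],[0,0,0,0],[0,0,0,0]],
], hand=0.2)

```text
clock: 17.4
eef_pos: [0.5583, -0.0411, 0.065]
tool_rot: [1.0, 0.013, -0.005, -0.002]
ft_force: [1.3, -0.6, -0.8]
grip_width: 0.0513
```

Emit:
apply_moves([
  [[0,0,-3,0],[0,0,-6,0],[0,0,-10,0],[0,0,-10,0],[0,10,-10,0],[0,15,-10,0],[0,15,-10,0],[0,10,0,0],[0,5,0,0],[0,0,0,0]],
])

```text
clock: 18.4
eef_pos: [0.5616, -0.1032, 0.1313]
tool_rot: [1.0, 0.012, -0.003, -0.001]
ft_force: [-0.4, 0.6, -0.1]
grip_width: 0.0515
```

Run:
```python
from h import *
p,R=tcp(); c=snap('wrist','w6')
```

```text
t 18.4 tcp mm [ 561.6 -103.2  131.3] jaw ang 1.36 tilt z [-0.006  0.002 -1.   ] F [-0.4  0.6 -0.1] w 51.5 q [-0.18  0.46  0.01  1.12  0.    1.36]
```

View pics/w6.png

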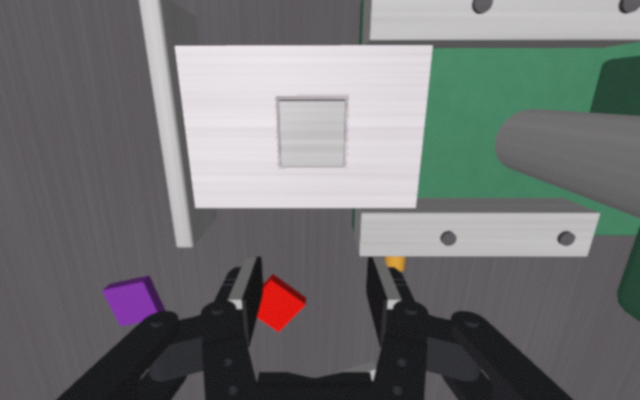

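The blank sits in the pocket at (312,132), square with an even margin all round. I'll check its height numerically and find the front plate.

Run:
```python
from h import *
p,R=tcp(); c=load('w6'); g=cv2.cvtColor(c['color'],cv2.COLOR_RGB2GRAY)
def box(m,x0,y0,x1,y1): k=np.zeros_like(m); k[y0:y1,x0:x1]=m[y0:y1,x0:x1]; return k
print(g[132,268:290],g[132,340:352],g[132,310],g[90:105,312],g[160:172,312])
print('blank z57'); q=quad(c,box((g>165)&(g<200),280,99,345,166),.057)
print('block'); b=quad(c,box(g>199,175,35,440,212),.05)
P=[]
for v in range(60,231,10):
    u=np.argmax(np.diff(g[v,130:185].astype(int)))+130.5; P.append(onz(c,u,v,.062)[:2]*1000)
dx,dy,px,py=cv2.fitLine(np.array(P,np.float32),cv2.DIST_HUBER,0,.01,.01).ravel(); print('plate outer top edge',px,py,np.degrees(np.arctan2(dy,dx)))
```

```text
t 18.45 tcp mm [ 561.4 -102.8  131.1] jaw ang 1.38 tilt z [-0.007  0.002 -1.   ] F [ 0.4 -0.1  0.2] w 51.2 q [-0.18  0.46  0.    1.12  0.    1.37]
[222 223 222 222 222 222 220 211 200 185 173 173 183 192 194 197 196 195
 196 196 194 194] [192 189 188 180 166 170 185 197 208 217 219 218] 192 [227 225 226 220 209 199 186 176 164 141 136 169 192 200 200] [200 198 198 195 193 190 186 194 212 218 220 219]
blank z57
L mid [539.4 -39.8] ang -0.55
R mid [578.5 -40.2] ang 3.11
T mid [556.8 -22.7] ang 1.41
B mid [560.1 -61.2] ang 1.47
centre [559.  -41.9] sides [38.6, 38.0, 38.6, 40.5]
block
L mid [479.1 -36.1] ang 1.57
R mid [628.2 -36.7] ang 1.34
T mid [566.7   8. ] ang 1.37
B mid [547.  -91.4] ang 1.51
centre [553.8 -41.7] sides [99.1, 149.3, 98.7, 148.9]
plate outer top edge 474.867 -48.576107 79.42852
```

The blank is at (559.0, −41.9) and the pocket centre implied by the block is (558.8, −41.9), so it is seated. Next I'll shut the fingers, move in front of the plate and turn the jaws across the push direction.

Emit:
apply_moves([
  [[-8,-4,0,0],[-16,-8,0,0],[-18,-9,0,0],[-18,-9,0,0],[-18,-9,0,0],[-18,-9,0,0],[-14,-6,0,0],[-8,-4,0,0],[-4,-2,0,0],[0,0,0,0]],
], hand=-1)

```text
clock: 19.45
eef_pos: [0.4242, -0.0376, 0.1271]
tool_rot: [1.0, 0.016, -0.01, -0.003]
ft_force: [0.7, -0.3, 0.4]
grip_width: 0.0001
```

Emit:
apply_moves([
  [[0,0,0,-8.5],[0,0,0,-8.5],[0,0,0,-8.5],[0,0,0,-8.5],[0,0,0,-8.5],[0,0,0,-8.5],[0,0,0,-8.5],[0,0,0,-8.5],[0,0,0,-8.5],[0,0,0,-8.5]],
])

```text
clock: 20.45
eef_pos: [0.4326, -0.0392, 0.1271]
tool_rot: [0.719, 0.695, -0.003, -0.006]
ft_force: [0.6, 0.1, -0.3]
grip_width: -0.0001
```

Run:
```python
from h import *
p,R=tcp(); print(R.T@(np.array([.435,-.045,.036])-p)*1000)
```

```text
t 20.45 tcp mm [432.6 -39.2 127.1] jaw ang 88.02 tilt z [-0.013  0.005 -1.   ] F [ 0.6  0.1 -0.3] w -0.1 q [-0.09  0.22 -0.36  1.01  0.   -0.06]
[-6.09950943  3.83501889 91.02648056]
```

Emit:
apply_moves([
  [[-2,0,7,-3.4],[-2,0,12,0],[-2,1,13,0],[0,1,13,0],[0,1,13,0],[0,0,12,0],[0,0,9,0],[0,0,6,0],[0,0,3,0],[0,0,0,0]],
])

```text
clock: 21.45
eef_pos: [0.444, -0.0471, 0.0359]
tool_rot: [0.697, 0.717, -0.0, -0.003]
ft_force: [-0.2, -0.0, 0.6]
grip_width: -0.0001
```

Run:
```python
from h import *
p,R=tcp()
```

```text
t 21.45 tcp mm [444.  -47.1  35.9] jaw ang 91.62 tilt z [-0.004  0.003 -1.   ] F [-0.2 -0.   0.6] w -0.1 q [-0.11  0.36 -0.45  0.76  0.   -0.14]
```

Emit:
apply_moves([
  [[0,1,0,0],[0,2,0,0],[0,2,0,0],[0,2,0,0],[0,2,0,0],[0,2,0,0],[0,2,0,0],[0,2,0,0],[0,2,0,0],[0,2,0,0]],
])

```text
clock: 22.45
eef_pos: [0.4641, -0.0467, 0.0375]
tool_rot: [0.697, 0.717, -0.0, -0.002]
ft_force: [-0.0, 0.3, 1.3]
grip_width: -0.0003
```

Emit:
apply_moves([
  [[0,3,0,0],[0,3,0,0],[0,3,0,0],[0,3,0,0],[0,3,0,0],[0,3,0,0],[0,3,0,0],[0,3,0,0],[0,3,0,0],[0,3,0,0]],
])

```text
clock: 23.45
eef_pos: [0.4969, -0.0459, 0.0375]
tool_rot: [0.697, 0.717, -0.0, -0.002]
ft_force: [-1.3, 0.1, 1.6]
grip_width: 0.0001
```

Emit:
apply_moves([
  [[0,3,0,0],[0,3,0,0],[0,3,0,0],[0,3,0,0],[0,3,0,0],[0,3,0,0],[0,3,0,0],[0,3,0,0],[0,3,0,0],[0,3,0,0]],
])

```text
clock: 24.45
eef_pos: [0.5297, -0.0451, 0.0375]
tool_rot: [0.697, 0.717, -0.0, -0.002]
ft_force: [-0.9, -0.4, 1.0]
grip_width: -0.0002
```

Run:
```python
from h import *
p,R=tcp()
```

```text
t 24.45 tcp mm [529.7 -45.1  37.5] jaw ang 91.6 tilt z [-0.003  0.002 -1.   ] F [-0.9 -0.4  1. ] w -0.2 q [-0.09  0.49 -0.22  0.86  0.   -0.11]
```

```bash
cat >> h.py <<'E'
def plate(c,off,z=.062,base=(.4669,-.0443),yaw=1.45):
    # brightness along press x at lateral offset off; returns grey profile
    g=cv2.GaussianBlur(cv2.cvtColor(c['color'],cv2.COLOR_RGB2GRAY),(3,3),0).astype(np.float32); a=np.radians(yaw); s=np.arange(-40,170,2)/1000.
    px=np.array([proj(c,(base[0]+t*np.cos(a)-off*np.sin(a),base[1]+t*np.sin(a)+off*np.cos(a),z)) for t in s],np.float32)
    v=cv2.remap(g,px[:,0].reshape(1,-1),px[:,1].reshape(1,-1),cv2.INTER_LINEAR)[0]
    return s*1000,v
E
python3 - <<'E'
from h import *
c=snap('scene','s7')
for n in ('scene0','s7'):
    c=load(n)
    for off in (.06,-.065):
        s,v=plate(c,off); i=np.argsort(np.diff(v))[-3:]; print(n,off,[(int(s[k]),int(np.diff(v)[k])) for k in i], v[::4].astype(int))
E
```

```text
scene0 0.06 [(122, 17), (120, 18), (-6, 20)] [100 101 100 102 116 173 128 103 102 103 100  99 100  99  98  99 100  99
  99 100 121 171 171 172 171 171 171]
scene0 -0.065 [(122, 14), (-8, 16), (-6, 20)] [ 98  97  98 101 115 171 140 129 126 127 130 128 127 130 128 128 128 126
 126 127 134 173 174 176 175 170 169]
s7 0.06 [(118, 14), (120, 17), (122, 17)] [ 97  99  98  99  99  99 100 100 100  92  54  46  45  46  46  45  46  45
  54  93 119 168 169 170 169 170 170]
s7 -0.065 [(122, 14), (72, 16), (74, 18)] [ 95  95  95  97  96  98  98  99  98  97  97  98  99  98 119 171 139 125
 125 126 133 171 172 173 173 172 173]
```

The drawer has moved 79 mm and follows the fingers with about 1 N. About 46 mm remain, so home should be at TCP x ≈ 576.

Emit:
apply_moves([
  [[0,3,0,0],[0,3,0,0],[0,3,0,0],[0,3,0,0],[0,3,0,0],[0,3,0,0],[0,3,0,0],[0,3,0,0],[0,3,0,0],[0,2,0,0]],
])

```text
clock: 25.5
eef_pos: [0.5566, -0.0443, 0.0371]
tool_rot: [0.697, 0.717, -0.004, -0.005]
ft_force: [-7.7, 0.1, 9.3]
grip_width: 0.0001
```

Emit:
apply_moves([
  [[0,1.5,0,0],[0,1.5,0,0],[0,1.5,0,0],[0,1.5,0,0],[0,1.5,0,0],[0,1.5,0,0],[0,1.5,0,0],[0,1.5,0,0],[0,1.5,0,0],[0,1.5,0,0]],
])

```text
clock: 26.5
eef_pos: [0.5558, -0.0443, 0.0376]
tool_rot: [0.698, 0.716, -0.016, -0.017]
ft_force: [-6.2, -0.3, 6.0]
grip_width: 0.0001
```

It has stopped at x = 556 with about 7 N back and 6 N up, earlier than expected. I'll use my last picture as a composite of all three views.

Run:
```python
from h import *
p,R=tcp()
w=snap('wrist','w8');s=snap('side','d8');sc=snap('scene','s8')
for off in (.06,-.065):
    s_,v=plate(sc,off); i=np.argsort(np.diff(v))[-4:]; print(off,[(int(s_[k]),int(np.diff(v)[k])) for k in i])
b=lambda c:c['color'][:,:,::-1]
A=cv2.resize(b(w),(400,250)); B=cv2.resize(b(s)[110:250,180:404],(400,250)); C=cv2.resize(b(sc)[110:250,270:470],(400,280),interpolation=cv2.INTER_CUBIC)
D=cv2.resize(b(w)[150:400,140:497],(400,280))
cv2.imwrite('pics/comp.png',np.vstack([np.hstack([A,B]),np.hstack([C,D])]))
```

```text
t 26.5 tcp mm [555.8 -44.3  37.6] jaw ang 91.43 tilt z [-0.046  0.001 -0.999] F [-6.2 -0.3  6. ] w 0.1 q [-0.08  0.56 -0.1   0.96 -0.   -0.1 ]
0.06 [(144, 15), (142, 22), (138, 24), (140, 26)]
-0.065 [(98, 13), (122, 13), (102, 14), (100, 17)]
```

View pics/comp.png

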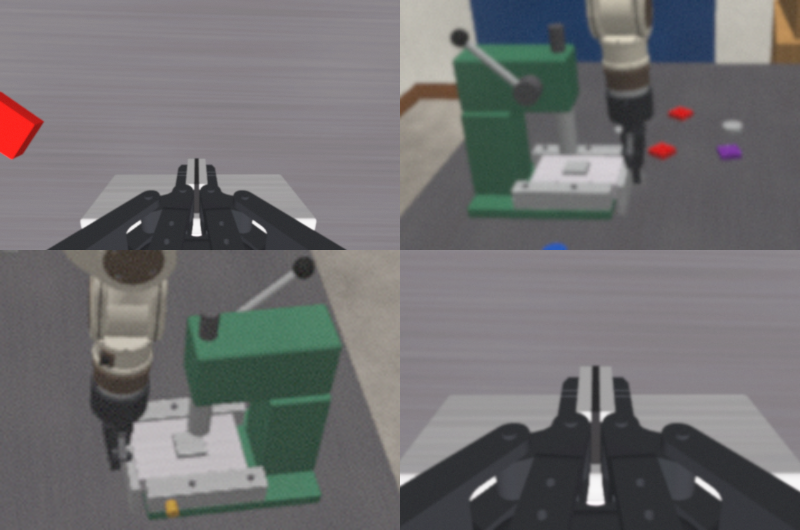

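The composite shows the plate close to the rails and the blank still seated under the ram. Nothing is blocking, so this is the spring detent; the drawer simply started less than 125 mm open. I'll push a bit more firmly.

Emit:
apply_moves([
  [[0,2.5,-0.5,0],[0,2.5,-0.5,0],[0,2.5,-0.3,0],[0,3,0,0],[0,3,0,0],[0,3,0,0],[0,3,0,0],[0,3,0,0],[0,3,0,0],[0,3,0,0]],
])

```text
clock: 27.65
eef_pos: [0.5544, -0.0443, 0.0384]
tool_rot: [0.698, 0.714, -0.038, -0.039]
ft_force: [-11.3, -1.2, 10.3]
grip_width: 0.0001
```

Run:
```python
from h import *
p,R=tcp()
```

```text
t 27.65 tcp mm [554.4 -44.3  38.4] jaw ang 91.27 tilt z [-0.108  0.    -0.994] F [-11.3  -1.2  10.3] w 0.1 q [-0.08  0.6  -0.03  1.05 -0.01 -0.1 ]
```

The finger knuckles seem to be catching the plate's top edge, since the upward force equals the push, and the tool is tilting. I'll back off and raise so only the pads meet the plate.

Emit:
apply_moves([
  [[0,-4,0,0],[0,-6,0,0],[0,-6,0,0],[0,-4,-4,0],[0,0,-8,0],[0,0,-8,0],[0,0,0,0],[0,0,0,0],[0,0,0,0],[0,0,0,0]],
])

```text
clock: 28.65
eef_pos: [0.5386, -0.0444, 0.0628]
tool_rot: [0.698, 0.714, -0.035, -0.037]
ft_force: [-0.6, -0.8, 0.0]
grip_width: 0.0003
```

Run:
```python
from h import *
p,R=tcp(); sc=snap('scene','s9')
for off in (.06,-.065):
    s_,v=plate(sc,off); i=np.argsort(np.diff(v))[-4:]; print(off,[(int(s_[k]),int(np.diff(v)[k])) for k in i]); print(v[60:84].astype(int))
```

```text
t 28.65 tcp mm [538.6 -44.4  62.8] jaw ang 91.3 tilt z [-0.102  0.001 -0.995] F [-0.6 -0.8  0. ] w 0.3 q [-0.08  0.54 -0.07  1.07 -0.01 -0.1 ]
0.06 [(110, 12), (118, 16), (120, 18), (122, 19)]
[ 51  51  49  47  46  45  45  46  46  47  47  46  45  49  59  70  82  88
  94  99 116 135 154 165]
-0.065 [(98, 13), (122, 14), (102, 14), (100, 17)]
[ 99  99  99  99  99  99 100 103 107 115 129 146 161 170 170 164 154 143
 132 128 132 141 156 165]
```

Emit:
apply_moves([
  [[0,4,0,0],[0,4,0,0],[0,3,0,0],[0,3,-0.3,0],[0,4,-0.4,0],[0,5,-0.5,0],[0,5,-0.5,0],[0,5,-0.5,0],[0,5,-0.5,0],[0,0,0,0]],
])

```text
clock: 29.7
eef_pos: [0.5573, -0.0439, 0.0608]
tool_rot: [0.697, 0.713, -0.052, -0.053]
ft_force: [0.4, -0.4, -0.3]
grip_width: -0.0004
```

Run:
```python
from h import *
p,R=tcp()
```

```text
t 29.7 tcp mm [557.3 -43.9  60.8] jaw ang 91.25 tilt z [-0.149 -0.    -0.989] F [ 0.4 -0.4 -0.3] w -0.4 q [-0.07  0.61  0.04  1.16 -0.01 -0.09]
```

It stalls because each row re-bases on the deflected pose. I'll try a few larger leads, with the tool-z component compensating the tilt.

Emit:
apply_moves([
  [[0,5,-0.8,0],[0,8,-1.2,0],[0,8,-1.2,0],[0,8,-1.2,0],[0,0,0,0],[0,0,0,0],[0,0,0,0],[0,0,0,0],[0,0,0,0],[0,0,0,0]],
])

```text
clock: 30.7
eef_pos: [0.5676, -0.0436, 0.0605]
tool_rot: [0.696, 0.711, -0.068, -0.069]
ft_force: [-0.6, -0.4, 1.1]
grip_width: -0.0003
```

Run:
```python
from h import *
p,R=tcp(); sc=snap('scene','s10')
for off in (-.065,):
    s_,v=plate(sc,off); print(v[60:84].astype(int))
```

```text
t 30.7 tcp mm [567.6 -43.6  60.5] jaw ang 91.2 tilt z [-0.192 -0.001 -0.981] F [-0.6 -0.4  1.1] w -0.3 q [-0.07  0.66  0.13  1.24 -0.01 -0.09]
[ 97  98  98  99  99  99  98  98  99  99  99 100 102 106 112 124 139 155
 166 170 170 170 169 169]
```

The plate edge moved 11 mm further and the gap to the rails has closed, so the drawer snapped home. I'll retreat and verify.

Emit:
apply_moves([
  [[0,-4,0,0],[0,-8,0,0],[0,-12,0,0],[0,-14,-5,0],[0,-14,-10,0],[0,-14,-14,0],[0,-12,-14,0],[0,-8,-14,0],[0,-4,-8,0],[0,0,0,0]],
])

```text
clock: 31.75
eef_pos: [0.4854, -0.0454, 0.1451]
tool_rot: [0.696, 0.711, -0.067, -0.068]
ft_force: [0.3, -0.2, -0.3]
grip_width: -0.0002
```

Run:
```python
from h import *
p,R=tcp(); sc=snap('scene','s11'); d=snap('side','d11'); w=snap('wrist','w11')
for off in (.065,-.065):
    s_,v=plate(sc,off); print(off,v[60:84].astype(int))
# predicted home blank: base plate 466.9-5+~116
a=np.radians(1.45)
for op in (0,):
    x0=np.array([.5537,-.0422])+(.1165-op)*np.array([np.cos(a),np.sin(a)]); print('pred pocket',x0,'scene px',proj(sc,(*x0,.057)),'side px',proj(d,(*x0,.057)),'wrist px',proj(w,(*x0,.057)))
g=cv2.cvtColor(sc['color'],cv2.COLOR_RGB2GRAY); u,v=proj(sc,(*x0,.057)).astype(int)
print(g[v-18:v+19:2,u-22:u+23:2])
```

```text
t 31.75 tcp mm [485.4 -45.4 145.1] jaw ang 91.19 tilt z [-0.191 -0.001 -0.982] F [ 0.3 -0.2 -0.3] w -0.2 q [-0.08  0.43 -0.02  1.31 -0.02 -0.1 ]
0.065 [ 97  97  97  97  98  99  99  98  97  97  97  97  97 101 110 124 144 159
 170 172 170 167 165 166]
-0.065 [100 101 101 101 100 100 100  99  99  99  99 101 104 108 112 124 140 157
 168 172 172 171 171 171]
pred pocket [ 0.6701627  -0.03925202] scene px [367.71293198 205.06900775] side px [274.6674253  202.04395941] wrist px [314.63506113 465.70673279]
[[174 175 170 172 171 145 119 163 169 169 121  84  74  71  74  87 124 138
  156 160 161 165 164]
 [171 170 171 171 172 149 130 166 173 169 116 107 102 102 101 113 167 176
  174 171 167 166 169]
 [172 170 172 171 172 172 172 175 173 159 113 107 103 102  98 104 138 135
  142 142 139 140 123]
 [165 166 169 165 146 139 136 141 144 131 112 104 105 107 100 127 179 179
  181 186 185 187 171]
 [142 152 160 174 178 179 183 183 187 161 113 107  99 105  99 149 188 189
  188 187 188 190 182]
 [192 191 192 194 191 192 189 191 188 158 109 105 103 102 100 160 188 187
  190 189 189 189 190]
 [190 192 192 
[... 547 characters left out ...]
190 191 191 193 191]
 [191 192 194 192 193 194 195 194 163 170 175 153 141 133 137 139 178 190
  189 190 189 190 191]
 [195 194 194 193 193 194 193 193 178 134 138 153 153 164 176 177 185 187
  187 188 187 188 188]
 [191 191 193 190 191 191 190 190 191 189 190 191 191 190 191 190 190 191
  190 190 191 191 190]
 [193 193 193 193 197 194 194 192 193 191 191 193 191 190 191 188 190 189
  190 190 190 191 189]
 [193 192 193 192 190 191 191 191 192 193 191 192 192 192 190 189 191 189
  189 187 181 180 183]
 [192 192 193 191 195 191 191 192 190 192 187 185 184 182 179 174 174 175
  177 175 174 174 171]
 [184 182 183 184 184 177 176 176 177 176 172 175 172 174 173 174 171 172
  171 171 171 172 173]]
```

Now a numeric check: the blank-to-plate offset in the scene image now, against the image taken just after seating (drawer part way), plus the drawer's position.

Run:
```python
from h import *
def prof(c,off,z,s):
    g=cv2.cvtColor(c['color'],cv2.COLOR_RGB2GRAY).astype(np.float32); a=np.radians(1.45)
    px=np.array([proj(c,(.4669+t*np.cos(a)-off*np.sin(a),-.0443+t*np.sin(a)+off*np.cos(a),z)) for t in s/1000],np.float32)
    return cv2.remap(g,px[:,:1].copy(),px[:,1:].copy(),cv2.INTER_CUBIC).ravel()
for n in ('s7','s9','s11'):
    c=load(n); s=np.arange(-20,240,.5)
    v=prof(c,-.065,.062,s); e=s[np.argmax(np.convolve(v,[1]*6+[-1]*6,'same')[20:-20])+20] 
    i=np.where(v>145)[0][0]; e=s[i]
    # blank: correlate front-part profiles relative to plate
    for off in (-.006,-.012):
        b=prof(c,off,.057,e+np.arange(60,125,3)); print(n,'plate',e,off,b.astype(int))
    # lateral: along press y through centre-left of blank
    b=[prof(c,o/1000,.057,np.array([e+80.]))[0] for o in range(-40,-5,2)]; print('   lateral',np.array(b).astype(int))
```

```text
s7 plate 75.0 -0.006 [189 189 185 161 156 169 172 170 172 172 172 172 172 173 174 172 170 169
 179 185 185 187]
s7 plate 75.0 -0.012 [190 190 187 165 149 168 174 176 175 174 175 175 173 175 175 177 175 178
 184 187 188 189]
   lateral [189 190 190 189 186 178 151 126 122 136 159 177 178 177 175 173 171 171]
s9 plate 102.0 -0.006 [187 188 178 153 153 168 173 172 172 174 174 171 174 175 172 172 179 182
 184 187 186 189]
s9 plate 102.0 -0.012 [191 189 182 157 164 174 175 174 170 173 174 174 173 175 173 175 176 169
 180 189 189 188]
   lateral [190 190 188 188 184 177 150 124 120 135 158 176 176 176 175 174 172 172]
s11 plate 113.0 -0.006 [189 188 179 154 154 170 174 173 175 173 175 173 174 174 175 175 176 179
 185 189 187 187]
s11 plate 113.0 -0.012 [191 194 186 157 161 173 171 174 175 175 175 176 176 176 174 175 172 166
 181 188 191 188]
   lateral [192 191 191 190 188 173 151 134 135 152 172 179 179 177 174 173 174 174]
```

The blank's offset from the plate matches the earlier images to within about 1 mm. The drawer stays 11 mm past the detent stall point. I'll check the bystanders and hand in.

Run:
```python
from h import *
c=load('s11'); h=cv2.cvtColor(c['color'],cv2.COLOR_RGB2HSV)
blobs(c,(h[...,2]>125)&(h[...,1]<60),0.012,40,2000,(240,240,420,380))
blobs(c,(h[...,1]>120),0.012,40,2000,(240,255,340,380))
print('bottle/hammer diff',np.abs(load('side0')['color'][235:380,240:400].astype(int)-load('d11')['color'][235:380,240:400]).mean())
print(workorder.job_done())
```

```text
px [271.3 314.3] world mm c [ 392.3 -321.5] size [40.  41.8] ang 84.4
px [358.7 296.2] world mm c [ 609.9 -292.7] size [48.8 28.9] ang 23.4
px [320.1 336.4] world mm c [ 504.4 -389.4] size [43.2 41.6] ang 53.0
px [272.5 273.9] world mm c [ 398.8 -206.3] size [39.  42.2] ang 15.9
px [322.2 269.1] world mm c [ 527.6 -204.8] size [44.2 42.6] ang 50.7
bottle/hammer diff 1.975977011494253
the job is handed in; nothing more can be done
None
```

I laid the grey square blank flat in the drawer's pocket, let go of it, and pushed the drawer home with the shut fingers. I handed the job in at about 32 s of the 64 s, with the arm clear of everything.

**What the last checks showed:**
- **Drawer:** its front plate has closed against the rails, 11 mm past where it had stalled on the detent, and it stayed there after I backed off. I judged "fully home" from the scene camera at about 2 mm resolution, not from a direct reading.
- **Blank:** its position relative to the plate is the same, to about 1 mm, as in scene pictures taken after seating and before the final push. I had used all 12 viewed pictures by then, so this last check is by pixel values only.
- **Other items:** the round and oblong blanks and the purple and red look-alikes have not moved. The bottle and hammer area looks unchanged.

**What did not go to plan:**
- **Seating:** the drawer crept about 4 mm inwards as I pressed the blank in.
- **Stalled push:** the first pushes stalled at the detent. I think the finger knuckles caught the plate's top edge, and the tool was also tilting.
- **Final push:** I backed off, raised the tool and pushed in steps of up to 8 mm. The tool ended tilted by about 11°.
- **Forces:** the highest I read between moves was about 15 N. I had no readings during the final push.

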